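Charge the grinding jar and hold its lid down for clamping

ROBOT

A 6-joint arm with a two-finger parallel gripper is mounted at the origin on a cart in front of the work surface, level with it; the furniture and walls round the work are solid. World frame = base frame: x ahead of the robot, y to its left, z up, the work surface at z = 0. Lengths are in mm, angles in rad, forces in N, time in s.
With the tool pointing down it reaches from about 275 to 750 mm from the base axis. Payload 10.2 kg.
Tool frame: the origin (TCP) lies midway between the tips of the shut fingers; the grasp point (between the pads) lies 19 mm behind it; z points along the fingers, y is the line along which they close (so a half turn about z gives the same grasp; the last joint's range is limited). The gripper opens to 85 mm and grips with 20 to 120 N. Pads are 22 mm wide; open, the fingers measure 114 mm over their backs; the gripper's body (76 mm by 85 mm) begins 54 mm behind the grasp point. The pads swing forward as they close: fully open they stand 13 mm farther back than shut.
Start: joints at [1.056, 0.313, 1.498, -0, 1.331, -0.223], TCP at [151.043, 502.809, 231.294] pointing down, gripper open.
Joint ranges: [-2.94, 2.94], [-0.97, 2.17], [0.19, 2.56], [-1.23, 4.37], [0.02, 3.11], [-2.88, 2.88]. Speed limits (rad/s): [2.39, 2.39, 3.01, 3.14, 3.14, 3.14].

INTERFACE

Orientations are given as a unit quaternion [w, x, y, z].
In Python, from rig import sense, capture, finish_job, find_in, place_of gives the robot as it stands. The module is installed in compiled form; this text tells all that it offers.
- The arm moves only by the shell command python3 -m jog 'ROWS' [FORCE]. ROWS is JSON, a list of rows, each an object of numbers: "tx", "ty", "tz": the shift along the tool's x, y, z in mm; "ax", "ay", "az": the turn, a rotation vector about the tool's x, y, z in rad; "jaw": the closure, from -1 (fully open) to 1 (shut), so that 0 is half open. In form: [{"tx": .., "ty": .., "tz": .., "ax": .., "ay": .., "az": .., "jaw": ..}, ...]. A call has 1 to 5 rows; each row shifts and turns the commanded pose from where the row before left it, along the tool's axes as they then stand; what a row does not reach is not made up. A row lasts 1/8 s, in which the tool goes at most 62.5 mm and 10.7 degrees, less where a joint would pass 70% of its speed; a pose out of reach is approached as far as the arm can. A call with a gripper value outside its range is refused whole. The fingers move at their own pace and stop on an object; FORCE is the grip in N (left out, the last holds). Time passes only in rows, so rows that do not move let the fingers close. It gives the time, the measured TCP pose, the force, the opening and the grip force at its end, in the units of the state.
- sense(): the state, without advancing time (a new reading comes with each control period).
- capture(name): name is "side" or "top" or "wrist"; returns a dict with "color" (384x512x3 uint8, red, green, blue), "depth" (384x512 float32, mm along the optical axis (not along the pixel's ray), 0 where there is no reading), "fx", "fy", "cx", "cy" (pixels), "k1" (the pictures are not rectified: a ray, as slopes to the right and down, at radius r is drawn at 1 + k1 r^2 times it, then the intrinsics apply), "camera_from_world" (4x4, takes a point from world to camera coordinates); the wrist camera has in their place "mount" (4x4, takes a point from camera to tool coordinates, whose origin is the TCP and whose axes are the flange's). Camera axes: x right, y up, looking along -z (the intrinsics and any distortion apply to the point x, -y, -z); pixel columns grow to the right and rows downward; lengths in mm; the calibration is good to about 2 mm. A picture is of the moment at which its call begins: read the wrist's pose just before it.
- finish_job(): hands the job in; it is judged then, once.
Trained networks look in the newest picture that a camera, given by its name, has taken for a name from the list of things; names that differ only in an ending like _2 or _b are one class to them, and where a whole thing is asked for, a point or a joint stands for the part that bears it (a point fixed in the world has none). Each returns a list of dicts, best first, with "conf" (0 to 1); they miss things now and then, are a little off and sometimes report something else, mostly with a low value. They report only what shows in the picture. A call takes as long as a camera call.
- find_in(query, camera): "centre" ([column, row] in pixels, amid what is visible of it).
- place_of(query, camera): "centre" ([column, row] in pixels: a listed point, or the origin of a listed thing).
The state is a dict: "time_s": time; "joints": joint angles; "dq": joint speeds; "tau": joint torques, N m; "eef_pos": TCP position; "ee_rot": TCP orientation; "force": force on the tool from outside, world axes, zero at the start; "wrist_torque": the same for the moment, N m; "grip_width": opening from 0.0 (shut) to 1.0 (fully open); "grip_force": force on a finger pad.
Only numpy, scipy, OpenCV 4.12 (cv2) and the standard library are available. Lean on these libraries where they do the work, as an engineer would, in place of code of your own. Each camera call takes 0.05 s, during which the arm holds its last target. There are 200 camera calls.

TASK

Get the grinding jar ready for milling: tip all five white grinding cylinders out of the steel pouring pan into the jar, set the empty pan back down flat on the bench, then put the lid on with both clamp studs through its holes. A colleague will spin on the wing nuts, so be their third hand: press the lid straight down with a steady push of about 10 N, which squeezes the orange rubber seal to about half the height it stands proud, without ever crushing it nearly flat; keep that up for at least two seconds and finish while still pressing. Leave the timer, the crucible and the small beaker where they are.

Things in the scene. Friction and masses are not known exactly. Their poses are not given: they have to be found in the camera images.
- mill: Grinding station, immovable: grey plate 170 x 130 mm (top at 12 mm), white jar 105 mm wide, 80 mm bore, inner floor at 20 mm, rim at 82 mm, orange seal on it up to 94 mm. On the plate's x axis, at x = -66 and +66 mm, an upright steel stud 7 mm thick, tapered tip at 132 mm. Two brass wing nuts lie on its corners (fixed, not needed). Origin: underside, on the jar's axis; z up.
- jar_mouth (a point): Centre of the jar's mouth at the level of the porcelain rim (82 mm above the bench; the seal stands up to 94 mm). Axes as the mill's: the stud line is x.
- seal (a joint): How far the orange rubber seal ring (98 mm outside, 86 mm inside) is squeezed into the jar's rim, in m: 0 = standing 12 mm proud, 0.012 = flat. It is a spring of 2 N per mm: the lid's weight squeezes it by about 1.2 mm, 10 N more by 5 mm further.
- lid: Loose lid, 0.2 to 0.31 kg: white spigot 73 mm wide, 14 mm long (enters the bore), above it an aluminium disc 105 mm wide with a cross bar 170 mm long along x, 34 mm wide, both 8 mm thick, with 13 mm through holes at x = -66 and +66 mm. Origin: spigot's underside; disc and bar start 14 mm above. Fits either way round. Resting on the relaxed seal the origin is 80 mm up.
- lid_grip (a point): Centre of the black grip bar on the lid, 39 mm above the lid's origin: 66 mm along x, 22 mm across y, from 22 to 56 mm above the origin. Axes as the lid's. Grip it across y.
- pan: Loose steel pouring pan, 0.12 kg: 150 mm along x, 52 mm wide (y), side walls 30 mm high from x = -75 to +55 mm, 2.5 mm thick. Back end (-x) closed; front end (+x) open with a bare flat lip: pieces slide out there when it is tipped down by some 25 to 50 degrees. Grip it across y over the side walls. Origin: centre of the underside.
- pan_grip (a point): Centre of the pan, half-way up its walls, 15 mm above its underside. Axes as the pan's: x towards the open end.
- media_1_mid (a point): Centre of grinding cylinder 1: white ceramic, 18 mm in diameter and 18 mm high, 16 g, standing in the pan at the start.
- media_2_mid (a point): Centre of grinding cylinder 2: white ceramic, 18 mm in diameter and 18 mm high, 16 g, standing in the pan at the start.
- media_3_mid (a point): Centre of grinding cylinder 3: white ceramic, 18 mm in diameter and 18 mm high, 16 g, standing in the pan at the start.
- media_4_mid (a point): Centre of grinding cylinder 4: white ceramic, 18 mm in diameter and 18 mm high, 16 g, standing in the pan at the start.
- media_5_mid (a point): Centre of grinding cylinder 5: white ceramic, 18 mm in diameter and 18 mm high, 16 g, standing in the pan at the start.
- timer: Bench timer, 66 x 66 x 20 mm, loose, to be left alone. Origin: centre of its underside.
- crucible: Small porcelain crucible, 44 mm wide, 36 mm high, loose, to be left alone. Origin: centre of its underside.
- beaker_100: Small glass beaker, 58 mm wide, 68 mm high, loose, to be left alone. Origin: centre of its underside.

How it is judged:
By the outcome, as a careful person would: the job done as asked, in the order asked, and still so for the second after the job is handed in, while the arm keeps its last pose, push and grip.
It also fails if it takes over 72 s, if anything falls off the work surface, if the arm or the gripper's body presses on something with over 40 N, if the wrist force passes 120 N, or if a joint passes its speed limit or range.

## Working session

There is one attempt and no reset: what is moved stays moved. The work goes in short steps, Python scripts to look and compute and a shell command to move; the robot and the scene stay as the last step left them, time stands still between calls to the robot, and variables do not carry over. Pictures are saved under pics/ and viewed, at most 10 in all, crops included, and the job is handed in when it is done.

```bash
mkdir -p pics; cat > h.py <<'E'
import numpy as np, cv2
from rig import sense, capture, find_in, place_of
from scipy.spatial.transform import Rotation as R
def rot(q): return R.from_quat([q[1],q[2],q[3],q[0]]).as_matrix()
def cam2world(c,s):
    if 'mount' in c:
        T=np.eye(4);T[:3,:3]=rot(s['ee_rot']);T[:3,3]=s['eef_pos'];return T@np.array(c['mount'])
    return np.linalg.inv(np.array(c['camera_from_world']))
def ray(c,W,px):
    u=(px[0]-c['cx'])/c['fx'];v=(px[1]-c['cy'])/c['fy'];a,b=u,v
    for _ in range(20):
        k=1+c['k1']*(a*a+b*b);a,b=u/k,v/k
    return W[:3,3],W[:3,:3]@np.array([a,-b,-1.])
def at_z(c,W,px,z):
    o,d=ray(c,W,px);return o+d*(z-o[2])/d[2]
def at_depth(c,W,px):
    o,d=ray(c,W,px);x,y=int(round(px[0])),int(round(px[1]))
    p=c['depth'][max(0,y-1):y+2,max(0,x-1):x+2];p=p[p>0]
    return o+d*np.median(p) if len(p) else None
def snap(n):
    s=sense();c=capture(n);return c,cam2world(c,s)
def save(c,f): cv2.imwrite('pics/'+f,c['color'][:,:,::-1])
E
python3 - <<'E'
from h import *
np.set_printoptions(precision=1,suppress=True)
s=sense();print(s['eef_pos'],s['ee_rot'],s['time_s'],s['force'])
ims=[]
Z=dict(mill=0,jar_mouth=82,lid=0,lid_grip=39,pan=0,pan_grip=15,media_1_mid=11,timer=0,crucible=0,beaker_100=0)
for n in('side','top'):
    c,W=snap(n);ims.append(c['color']);save(c,n+'0.png');print(n,W[:3,3])
    for q,z in Z.items():
        for r in place_of(q,n)[:5 if 'media' in q else 2]:print(q,round(r['conf'],2),np.array(r['centre']),at_z(c,W,r['centre'],z),at_depth(c,W,r['centre']))
E
```

```text
[150.9 502.6 230.7] [-0.   0.1  1.  -0. ] 0.0 [ 0.2 -0.3  0.7]
side [344.6 921.6 577.2]
mill 0.59 [290.3 208.5] [444.6  59.4   0. ] [438.6 110.5  34.2]
jar_mouth 0.8 [291.9 185.6] [439.5  82.1  82. ] [446.7  18.7  44.6]
lid 0.79 [289.  175.5] [ 471.1 -113.8    0. ] [454.8  19.5  74.3]
lid_grip 0.58 [291.4 158.6] [ 469.2 -147.5   39. ] [ 467.3 -130.9   47.3]
pan 0.58 [227.8 282.3] [533.6 346.7   0. ] [533.2 347.9   1.2]
pan_grip 0.64 [228.6 280.9] [528.1 357.6  15. ] [532.2 345.1   2.5]
media_1_mid 0.51 [219.4 295.3] [536.7 394.2  11. ] [534.6 400.   17.3]
timer 0.83 [310.3 266.5] [374.7 270.2   0. ] [374.  285.8  13.8]
timer 0.2 [221.1 288.5] [542.2 365.8   0. ] [537.6 378.6  13.4]
crucible 0.65 [168.3 255.7] [684.2 290.6   0. ] [674.  309.5  17.3]
beaker_100 0.74 [232.9 194.6] [607.7  18.1   0. ] [599.2  47.3  18.6]
beaker_100 0.72 [220.8 295.6] [537.5 384.2   0. ] [532.5 398.1  15. ]
top [ 367.2  120.3 1317. ]
mill 0.6 [268.6 218.9] [441.6  63.1   0. ] [440.6  63.9  18. ]
jar_mouth 0.67 [270.3 213.8] [452.5  60.9  82. ] [456.8  57.9  19.5]
jar_mouth 0.55 [277.7 167.5] [596.8  33.3 
[... 202 characters left out ...]
9. ] [ 477.1 -134.7   53.2]
lid_grip 0.41 [278.1 166.4] [608.4  28.9  39. ] [612.7  27.3  16.2]
pan 0.67 [182.  192.7] [535.1 347.5   0. ] [534.5 346.6   5.1]
pan 0.5 [172.4 197.7] [519.2 379.6   0. ] [518.8 378.8   3.9]
pan_grip 0.78 [181.9 193.7] [529.9 345.3  15. ] [531.2 347.1   4.7]
media_1_mid 0.37 [163.  190.1] [543.9 408.8  11. ] [544.9 410.4   3.6]
timer 0.89 [206.8 240.6] [375.6 266.8   0. ] [375.4 264.9  16.8]
crucible 0.66 [183.6 194.8] [528.  342.2   0. ] [527.7 341.8   2.3]
crucible 0.48 [201.4 150.7] [675.9 282.    0. ] [675.7 281.9   0.7]
beaker_100 0.84 [278.4 164.9] [620.8  24.9   0. ] [617.3  26.2  18.2]
beaker_100 0.16 [272.2 213. ] [460.7  50.7   0. ] [459.3  51.7  19.2]
```

```bash
python3 - <<'E'
import cv2
a=cv2.imread('pics/top0.png')[110:290,120:400];cv2.imwrite('pics/t0.png',cv2.resize(a,None,fx=2.8,fy=2.8,interpolation=2))
a=cv2.imread('pics/side0.png')[110:360,120:420];cv2.imwrite('pics/s0.png',cv2.resize(a,None,fx=2.4,fy=2.4,interpolation=2))
E
```

```text
(no output)
```

View pics/t0.png

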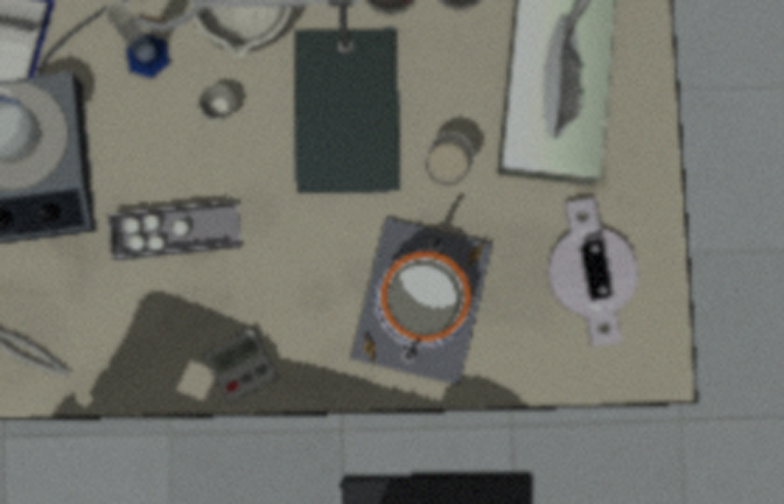

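View pics/s0.png

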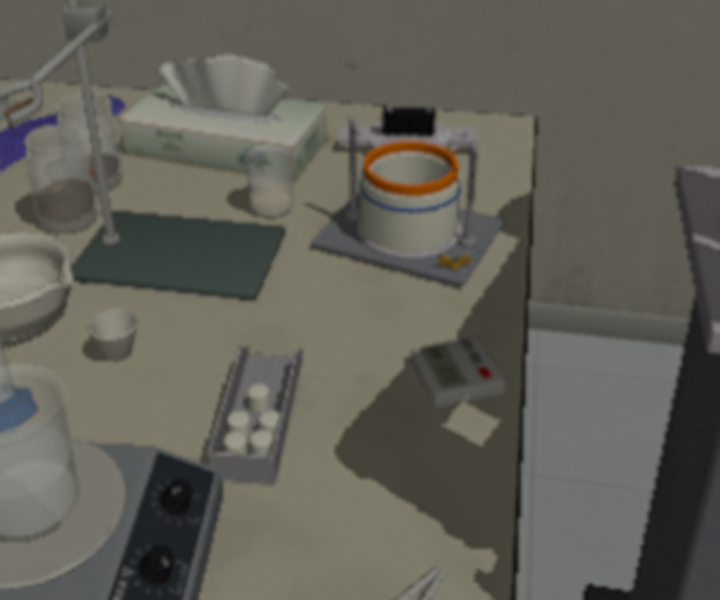

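Top view: pan with its open end towards the jar (crop 242,222). The jar is at (425,297), and its stud line runs slightly clockwise of world x. The lid is at (597,268) and the cylinders are at the back of the pan. Next I move above the pan to measure it from close up.

```bash
cat >> h.py <<'E'
def down(yaw,pitch=0):
    """tool y at world angle yaw(deg), z down; then pitch deg about tool y"""
    a=np.radians(yaw);y=np.array([np.cos(a),np.sin(a),0]);z=np.array([0,0,-1.])
    M=np.column_stack([np.cross(y,z),y,z]);return M@R.from_euler('y',pitch,degrees=True).as_matrix()
def rows(p0,M0,p1,M1,n):
    """n equal steps, world-linear; rows in tool axes"""
    w=R.from_matrix(M0.T@M1).as_rotvec();out=[]
    for i in range(n):
        Mi=M0@R.from_rotvec(w*i/n).as_matrix();t=Mi.T@((np.array(p1)-p0)/n);out.append([*np.round(t,1),*np.round(w/n,3)])
    return out
def go(p1,M1,n,p0=None,M0=None):
    if p0 is None:
        s=sense();p0=np.array(s['eef_pos']);M0=rot(s['ee_rot'])
    for r in rows(np.array(p0,float),M0,p1,M1,n):print([float(x) for x in r])
E
python3 - <<'E'
from h import *
s=sense();M=rot(s['ee_rot']);print(M.round(3),np.degrees(np.arctan2(M[1,1],M[0,1])))
c=capture('wrist');print(np.array(c['mount']).round(2),c['fx'])
go([530,300,280],down(5.6),8);print();go([530,300,280],down(185.6),8)
E
```

```text
[[-0.958  0.288  0.   ]
 [ 0.288  0.958  0.   ]
 [-0.     0.    -1.   ]] 73.28204425626198
[[   0.      0.96    0.28   70.51]
 [   1.     -0.     -0.      0.6 ]
 [  -0.      0.28   -0.96 -142.21]
 [   0.      0.      0.      1.  ]] 272.24398604300177
[-52.7, -10.7, -6.1, 0.0, 0.0, 0.148]
[-53.7, -2.8, -6.1, 0.0, 0.0, 0.148]
[-53.5, 5.1, -6.1, 0.0, 0.0, 0.148]
[-52.1, 12.9, -6.1, 0.0, 0.0, 0.148]
[-49.7, 20.5, -6.1, 0.0, 0.0, 0.148]
[-46.1, 27.6, -6.1, 0.0, 0.0, 0.148]
[-41.6, 34.0, -6.1, 0.0, 0.0, 0.148]
[-36.1, 39.8, -6.1, 0.0, 0.0, 0.148]

[-52.7, -10.7, -6.1, -0.0, 0.0, -0.245]
[-48.5, -23.1, -6.1, -0.0, 0.0, -0.245]
[-41.4, -34.2, -6.1, -0.0, 0.0, -0.245]
[-31.9, -43.2, -6.1, -0.0, 0.0, -0.245]
[-20.5, -49.7, -6.1, -0.0, 0.0, -0.245]
[-7.8, -53.2, -6.1, -0.0, 0.0, -0.245]
[5.3, -53.5, -6.1, -0.0, 0.0, -0.245]
[18.1, -50.6, -6.1, -0.0, 0.0, -0.245]
```

```bash
python3 -m jog '[{"tx":-53,"ty":-11,"tz":-6,"az":0.148,"jaw":-1},{"tx":-54,"ty":-3,"tz":-6,"az":0.148},{"tx":-53,"ty":5,"tz":-6,"az":0.148},{"tx":-52,"ty":13,"tz":-6,"az":0.148},{"tx":-50,"ty":20,"tz":-6,"az":0.148}]'; python3 -m jog '[{"tx":-46,"ty":28,"tz":-6,"az":0.148},{"tx":-42,"ty":34,"tz":-6,"az":0.148},{"tx":-36,"ty":40,"tz":-6,"az":0.148},{}]'
python3 - <<'E'
from h import *
np.set_printoptions(precision=1,suppress=True)
c,W=snap('wrist');save(c,'w1.png');s=sense();print(s['joints'],s['force'])
for q,z in dict(pan=0,pan_grip=15,media_1_mid=11,crucible=0,timer=0).items():
    for r in place_of(q,'wrist')[:5]:print(q,round(r['conf'],2),np.array(r['centre']),at_z(c,W,r['centre'],z))
E
```

```text
[ 1.1  0.3  1.5  0.   1.3 -0.2] [-0.2  0.2  0.2]schema error: expected keys tx, ty, tz, ax, ay, az, jaw
schema error: expected keys tx, ty, tz, ax, ay, az, jaw
```

View pics/w1.png

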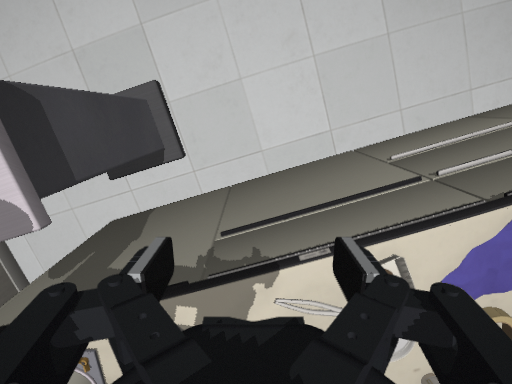

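The move was refused because every row needs all seven keys, so the picture only shows the start pose at the bench edge. I'll retype the rows in full.

```bash
python3 -m jog '[{"tx":-53,"ty":-11,"tz":-6,"ax":0,"ay":0,"az":0.148,"jaw":-1},{"tx":-54,"ty":-3,"tz":-6,"ax":0,"ay":0,"az":0.148,"jaw":-1},{"tx":-53,"ty":5,"tz":-6,"ax":0,"ay":0,"az":0.148,"jaw":-1},{"tx":-52,"ty":13,"tz":-6,"ax":0,"ay":0,"az":0.148,"jaw":-1},{"tx":-50,"ty":20,"tz":-6,"ax":0,"ay":0,"az":0.148,"jaw":-1}]' ; python3 -m jog '[{"tx":-46,"ty":28,"tz":-6,"ax":0,"ay":0,"az":0.148,"jaw":-1},{"tx":-42,"ty":34,"tz":-6,"ax":0,"ay":0,"az":0.148,"jaw":-1},{"tx":-36,"ty":40,"tz":-6,"ax":0,"ay":0,"az":0.148,"jaw":-1},{"tx":0,"ty":0,"tz":0,"ax":0,"ay":0,"az":0,"jaw":-1}]'
python3 - <<'E'
from h import *
np.set_printoptions(precision=1,suppress=True)
c,W=snap('wrist');save(c,'w2.png');s=sense();print(s['joints'],s['force'])
for q,z in dict(pan=0,pan_grip=15,media_1_mid=11,crucible=0,timer=0).items():
    for r in place_of(q,'wrist')[:5]:print(q,round(r['conf'],2),np.array(r['centre']),at_z(c,W,r['centre'],z))
E
```

```text
time_s: 2.08
eef_pos: [389.0, 373.8, 261.6]
ee_rot: [0.0, 0.495, 0.869, 0.0]
force: [0.5, 1.8, -0.3]
grip_width: 1.0
grip_force: 0.0
time_s: 2.58
eef_pos: [532.6, 296.4, 278.6]
ee_rot: [0.0, 0.675, 0.738, -0.0]
force: [0.4, -0.5, -0.9]
grip_width: 0.996
grip_force: 0.0
[0.3 0.5 1.1 0.  1.5 0.2] [-0.  -0.1 -0.4]
pan 0.76 [256.5 127.8] [533.5 348.    0. ]
pan 0.17 [251.8  96.9] [522.5 391.8   0. ]
pan_grip 0.61 [256.3 126.1] [532.8 351.1  15. ]
media_1_mid 0.54 [262.3  94.6] [537.2 395.6  11. ]
media_1_mid 0.2 [183.2 320.8] [431.3  -7.5  11. ]
crucible 0.71 [346.4 172.8] [682.1 292.1   0. ]
timer 0.58 [153.1 170.8] [376.7 267.6   0. ]
```

View pics/w2.png

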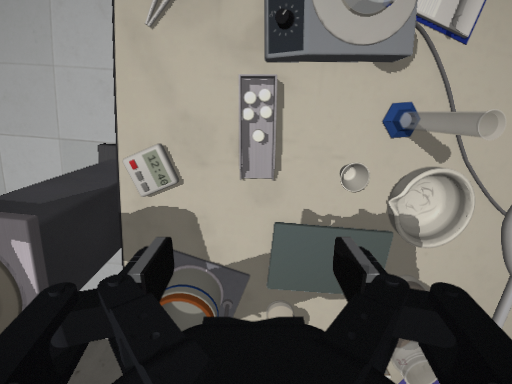

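Wrist view: the pan is upright in the picture, back wall at row 77, lip at row 180, columns 241–276. The timer is at (150,170) and the crucible at (354,177), both clear of it.

```bash
python3 - <<'E'
from h import *
np.set_printoptions(precision=1,suppress=True)
c,W=snap('wrist');g=lambda p,z:at_z(c,W,p,z)
print([g(p,z) for p,z in (((240,77),30),((277,77),30),((241,179),0),((275.5,180),0),((245,163),2),((271,163),2))])
a=g((258.5,77),30);b=g((258.3,179.7),0);d=b-a;print(a,b,(a+b)/2,np.degrees(np.arctan2(d[1],d[0])),np.hypot(*d[:2]))
E
```

```text
[array([500.5, 417. ,  30. ]), array([550.1, 422. ,  30. ]), array([513.5, 269.5,   0. ]), array([568.2, 273.3,   0. ]), array([517.5, 296.1,   2. ]), array([557.8, 300.1,   2. ])]
[525.3 419.5  30. ] [540.9 271.1   0. ] [533.1 345.3  15. ] -83.98677283582427 149.2110107386053
```

```bash
python3 - <<'E'
from h import *
s=sense();print(s['eef_pos'],s['joints'])
go([533,346.5,60],down(6),5);go([533,346.5,3],down(6),3,[533,346.5,60],down(6))
E
```

```text
[529.34726597 299.25591399 279.54662749] [3.22061256e-01 4.76751656e-01 1.13795651e+00 7.58537832e-05
 1.52673537e+00 2.25399391e-01]
[9.3, 1.6, 43.9, 0.0, -0.0, -0.002]
[9.3, 1.6, 43.9, 0.0, -0.0, -0.002]
[9.3, 1.7, 43.9, 0.0, -0.0, -0.002]
[9.3, 1.7, 43.9, 0.0, -0.0, -0.002]
[9.3, 1.7, 43.9, 0.0, -0.0, -0.002]
[0.0, 0.0, 19.0, 0.0, 0.0, 0.0]
[0.0, 0.0, 19.0, 0.0, 0.0, 0.0]
[0.0, 0.0, 19.0, 0.0, 0.0, 0.0]
```

```bash
python3 -m jog '[{"tx":9.3,"ty":1.6,"tz":44,"ax":0,"ay":0,"az":0,"jaw":-1},{"tx":9.3,"ty":1.6,"tz":44,"ax":0,"ay":0,"az":0,"jaw":-1},{"tx":9.3,"ty":1.7,"tz":44,"ax":0,"ay":0,"az":0,"jaw":-1},{"tx":9.3,"ty":1.7,"tz":44,"ax":0,"ay":0,"az":0,"jaw":-1},{"tx":9.3,"ty":1.7,"tz":44,"ax":0,"ay":0,"az":0,"jaw":-1}]' ; python3 -m jog '[{"tx":0,"ty":0,"tz":19,"ax":0,"ay":0,"az":0,"jaw":-1},{"tx":0,"ty":0,"tz":19,"ax":0,"ay":0,"az":0,"jaw":-1},{"tx":0,"ty":0,"tz":19,"ax":0,"ay":0,"az":0,"jaw":-1},{"tx":0,"ty":0,"tz":0,"ax":0,"ay":0,"az":0,"jaw":-0.1},{"tx":0,"ty":0,"tz":0,"ax":0,"ay":0,"az":0,"jaw":1}]' 40;  python3 -m jog '[{"tx":0,"ty":0,"tz":0,"ax":0,"ay":0,"az":0,"jaw":1},{"tx":0,"ty":0,"tz":0,"ax":0,"ay":0,"az":0,"jaw":1},{"tx":0,"ty":0,"tz":0,"ax":0,"ay":0,"az":0,"jaw":1}]'
```

```text
time_s: 3.55
eef_pos: [533.5, 346.4, 58.2]
ee_rot: [0.0, 0.672, 0.74, 0.0]
force: [1.2, -0.8, 1.0]
grip_width: 1.001
grip_force: 0.0
time_s: 4.18
eef_pos: [534.5, 345.8, 3.2]
ee_rot: [0.0, 0.673, 0.74, 0.001]
force: [4.1, 0.1, 11.5]
grip_width: 0.608
grip_force: 14.5
time_s: 4.55
eef_pos: [534.6, 345.8, 3.3]
ee_rot: [0.0, 0.673, 0.74, 0.001]
force: [-0.5, -1.2, 5.7]
grip_width: 0.599
grip_force: 43.7
```

```bash
python3 -m jog '[{"tx":0,"ty":0,"tz":-10,"ax":0,"ay":-0.04,"az":0,"jaw":1},{"tx":0,"ty":0,"tz":-20,"ax":0,"ay":-0.04,"az":0,"jaw":1},{"tx":0,"ty":0,"tz":-25,"ax":0,"ay":-0.04,"az":0,"jaw":1},{"tx":0,"ty":0,"tz":-30,"ax":0,"ay":-0.04,"az":0,"jaw":1},{"tx":0,"ty":0,"tz":-30,"ax":0,"ay":0,"az":0,"jaw":1}]'; python3 -m jog '[{"tx":0,"ty":0,"tz":-30,"ax":0,"ay":0,"az":0,"jaw":1},{"tx":0,"ty":0,"tz":-30,"ax":0,"ay":0,"az":0,"jaw":1},{"tx":0,"ty":0,"tz":0,"ax":0,"ay":0,"az":0,"jaw":1}]'
python3 - <<'E'
from h import *
np.set_printoptions(precision=1,suppress=True)
for n in('top','side'):
    c,W=snap(n);save(c,n+'1.png');h=cv2.cvtColor(c['color'],cv2.COLOR_RGB2HSV)
    m=cv2.inRange(h,(5,150,120),(18,255,255));k,l,st,ce=cv2.connectedComponentsWithStats(m);i=1+np.argmax(st[1:,4])
    p=cv2.findContours((l==i).astype(np.uint8),0,1)[0][0][:,0];P=np.array([at_z(c,W,q,92)[:2] for q in p],np.float32)
    print(n,st[i],cv2.fitEllipse(P),cv2.minEnclosingCircle(P))
s=sense();print(s['force'])
E
```

```text
time_s: 5.18
eef_pos: [532.3, 357.1, 116.9]
ee_rot: [0.059, 0.67, 0.738, -0.054]
force: [0.2, 0.1, -2.2]
grip_width: 0.599
grip_force: 42.8
time_s: 5.55
eef_pos: [532.5, 366.9, 177.4]
ee_rot: [0.06, 0.671, 0.738, -0.052]
force: [0.8, -0.5, -2.7]
grip_width: 0.602
grip_force: 42.9
top [268 200  20  25  58] ((446.461181640625, 62.51314163208008), (93.52961730957031, 101.8719482421875), 17.247112274169922) ((457.0069580078125, 43.89116287231445), 44.042762756347656)
side [272 169  31  10 110] ((460.07733154296875, 39.1369743347168), (35.020164489746094, 73.58148956298828), 123.87507629394531) ((456.0252380371094, 46.627681732177734), 41.80314254760742)
[-0.1 -0.7 -2.2]
```

View pics/side1.png

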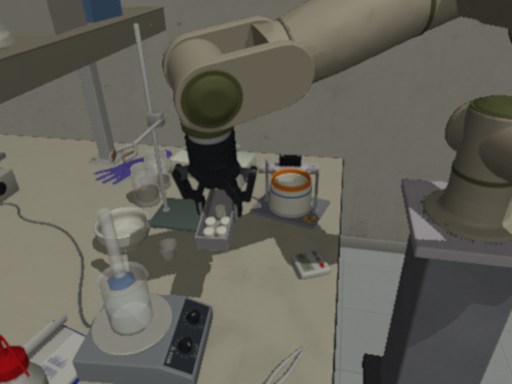

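The pan is held tilted back with the cylinders in it (near 215,225). The orange ring is at (291,181). I'll refine the jar centre with a wider colour mask on the unobstructed first pictures.

```bash
python3 - <<'E'
from h import *
np.set_printoptions(precision=1,suppress=True)
for n in('top','side'):
    c,W=snap(n)
    im=cv2.imread(f'pics/{n}0.png').astype(int)
    m=((im[...,2]-im[...,0]>60)).astype(np.uint8)
    k,l,st,ce=cv2.connectedComponentsWithStats(m)
    for i in 1+np.argsort(-st[1:,4])[:3]:
        p=cv2.convexHull(cv2.findContours((l==i).astype(np.uint8),0,1)[0][0])[:,0]
        P=np.array([at_z(c,W,q,93)[:2] for q in p],np.float32)
        if len(P)>5: print(n,st[i],cv2.fitEllipse(P),P.min(0),P.max(0))
E
```

```text
top [256 200  32  32 176] ((447.7508544921875, 58.04389572143555), (96.0333023071289, 96.71233367919922), 110.15054321289062) [399.2  10.2] [494.3 105.5]
top [ 64 125  12  11  92] ((735.2516479492188, 699.427001953125), (35.28263473510742, 38.643272399902344), 153.78684997558594) [718.8 680.4] [752.8 717.9]
top [ 30 154   7   7  38] ((651.0308227539062, 818.0879516601562), (21.208545684814453, 22.812776565551758), 123.24673461914062) [640.8 808.6] [661.  829.7]
side [  0 336  29  46 851] ((782.5144653320312, 637.2538452148438), (51.0721549987793, 128.2852783203125), 71.54000091552734) [719.9 606.2] [805.2 669.3]
side [271 169  40  23 377] ((443.85888671875, 69.20394897460938), (98.4191665649414, 112.86005401611328), 11.356559753417969) [396.9  15.9] [493.4 126.4]
side [304 217  11   5  24] ((385.8861999511719, 226.14614868164062), (20.58513641357422, 24.539268493652344), 161.19137573242188) [375.4 221.6] [396.2 237.7]
```

```bash
cat >> h.py <<'E'
def tcp_for_lip(lip,pitch,yaw=6): return np.array(lip,float)-down(yaw,pitch)@np.array([-75,0,3.])
E
python3 - <<'E'
from h import *
s=sense();print(s['joints'])
L0=[445,81,125];L=[445,81,108]
p=tcp_for_lip(L0,-9);print(p);go(p,down(6,-9),12)
q=tcp_for_lip(L,10);print();go(q,down(6,10),3,p,down(6,-9))
for a,b in((10,20),(20,30),(30,40),(40,50)):go(tcp_for_lip(L,b),down(6,b),2,tcp_for_lip(L,a),down(6,a))
E
```

```text
[ 0.48057588  0.67653393  1.09552553 -0.14950842  1.43494045  0.41075314]
[437.20782861 155.13755854 116.23048014]
[-15.7, -9.5, 7.5, -0.0, 0.0, -0.001]
[-15.7, -9.5, 7.4, -0.0, 0.0, -0.001]
[-15.7, -9.5, 7.4, -0.0, 0.0, -0.001]
[-15.7, -9.5, 7.4, -0.0, 0.0, -0.001]
[-15.7, -9.5, 7.4, -0.0, 0.0, -0.001]
[-15.7, -9.5, 7.4, -0.0, 0.0, -0.001]
[-15.7, -9.6, 7.4, -0.0, 0.0, -0.001]
[-15.7, -9.6, 7.4, -0.0, 0.0, -0.001]
[-15.7, -9.6, 7.4, -0.0, 0.0, -0.001]
[-15.7, -9.6, 7.4, -0.0, 0.0, -0.001]
[-15.7, -9.6, 7.4, -0.0, 0.0, -0.001]
[-15.7, -9.6, 7.4, -0.0, 0.0, -0.001]

[-0.8, -0.0, -2.5, -0.0, 0.111, 0.0]
[-0.5, -0.0, -2.6, -0.0, 0.111, 0.0]
[-0.2, -0.0, -2.6, -0.0, 0.111, 0.0]
[-0.8, 0.0, -6.5, -0.0, 0.087, 0.0]
[-0.3, 0.0, -6.5, -0.0, 0.087, 0.0]
[-0.8, -0.0, -6.5, 0.0, 0.087, 0.0]
[-0.3, -0.0, -6.5, 0.0, 0.087, 0.0]
[-0.8, 0.0, -6.5, 0.0, 0.087, 0.0]
[-0.3, 0.0, -6.5, 0.0, 0.087, 0.0]
[-0.8, -0.0, -6.5, -0.0, 0.087, -0.0]
[-0.3, -0.0, -6.5, -0.0, 0.087, -0.0]
```

```bash
python3 -m jog '[{"tx":-10,"ty":-6,"tz":4,"ax":0,"ay":0,"az":0,"jaw":1},{"tx":-18,"ty":-11,"tz":8,"ax":0,"ay":0,"az":0,"jaw":1},{"tx":-18,"ty":-11,"tz":9,"ax":0,"ay":0,"az":0,"jaw":1},{"tx":-18,"ty":-11,"tz":9,"ax":0,"ay":0,"az":0,"jaw":1},{"tx":-18,"ty":-11,"tz":9,"ax":0,"ay":0,"az":0,"jaw":1}]'; python3 -m jog '[{"tx":-18,"ty":-11,"tz":8,"ax":0,"ay":0,"az":0,"jaw":1},{"tx":-18,"ty":-11,"tz":8,"ax":0,"ay":0,"az":0,"jaw":1},{"tx":-18,"ty":-11,"tz":9,"ax":0,"ay":0,"az":0,"jaw":1},{"tx":-18,"ty":-11,"tz":9,"ax":0,"ay":0,"az":0,"jaw":1},{"tx":-16,"ty":-10,"tz":8,"ax":0,"ay":0,"az":0,"jaw":1}]'; python3 -m jog '[{"tx":-12,"ty":-7,"tz":6,"ax":0,"ay":0,"az":0,"jaw":1},{"tx":-6,"ty":-4,"tz":3,"ax":0,"ay":0,"az":0,"jaw":1},{"tx":0,"ty":0,"tz":0,"ax":0,"ay":0,"az":0,"jaw":1}]'
python3 - <<'E'
from h import *
np.set_printoptions(precision=1,suppress=True)
s=sense();print(s['eef_pos'],s['joints']);M=rot(s['ee_rot']);print('lip',s['eef_pos']+M@[-75,0,3])
c,W=snap('side');a=c['color'][100:260,180:380,::-1];cv2.imwrite('pics/s2.png',cv2.resize(a,None,fx=3,fy=3,interpolation=2))
c,W=snap('top');print([(round(r['conf'],2),at_z(c,W,r['centre'],82)) for r in place_of('jar_mouth','top')])
E
```

```text
time_s: 6.38
eef_pos: [489.7, 273.7, 149.0]
ee_rot: [0.059, 0.671, 0.737, -0.055]
force: [1.1, 0.2, -1.9]
grip_width: 0.601
grip_force: 42.8
time_s: 7.0
eef_pos: [444.6, 175.5, 121.8]
ee_rot: [0.059, 0.671, 0.737, -0.055]
force: [0.6, 0.8, -1.3]
grip_width: 0.6
grip_force: 42.8
time_s: 7.38
eef_pos: [436.5, 156.2, 116.8]
ee_rot: [0.059, 0.671, 0.737, -0.054]
force: [0.0, -0.4, -1.5]
grip_width: 0.599
grip_force: 42.8
[436.5 156.2 116.8] [ 0.2  0.3  1.8 -0.2  1.   0.2]
lip [443.5  82.  125.8]
[(0.92, array([449.1,  59.2,  82. ]))]
```

View pics/s2.png

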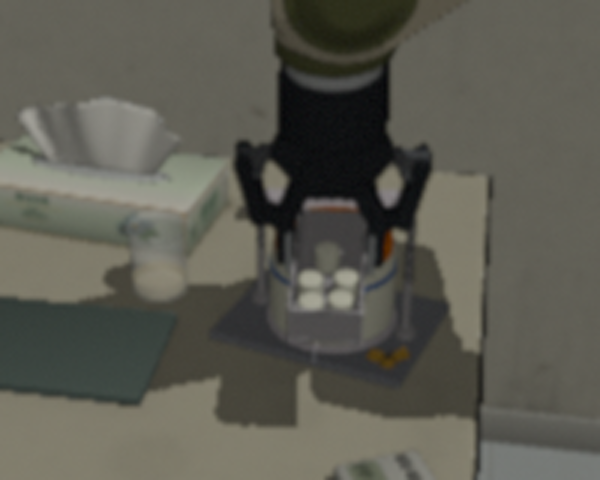

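The pan sits in front of the jar between the studs (pan about 288–365, jar about 268–395), with the cylinders still in it. Now I tilt in stages.

```bash
python3 -m jog '[{"tx":-0.8,"ty":2,"tz":-2.5,"ax":0,"ay":0.111,"az":0,"jaw":1},{"tx":-0.5,"ty":2,"tz":-2.6,"ax":0,"ay":0.111,"az":0,"jaw":1},{"tx":-0.2,"ty":0,"tz":-2.6,"ax":0,"ay":0.111,"az":0,"jaw":1},{"tx":-0.8,"ty":0,"tz":-6.5,"ax":0,"ay":0.087,"az":0,"jaw":1},{"tx":-0.3,"ty":0,"tz":-6.5,"ax":0,"ay":0.087,"az":0,"jaw":1}]'; python3 -m jog '[{"tx":-0.8,"ty":0,"tz":-6.5,"ax":0,"ay":0.087,"az":0,"jaw":1},{"tx":0,"ty":0,"tz":0,"ax":0,"ay":0,"az":0,"jaw":1},{"tx":-0.3,"ty":0,"tz":-6.5,"ax":0,"ay":0.087,"az":0,"jaw":1},{"tx":0,"ty":0,"tz":0,"ax":0,"ay":0,"az":0,"jaw":1},{"tx":-0.8,"ty":0,"tz":-6.5,"ax":0,"ay":0.087,"az":0,"jaw":1}]'; python3 -m jog '[{"tx":0,"ty":0,"tz":0,"ax":0,"ay":0,"az":0,"jaw":1},{"tx":-0.3,"ty":0,"tz":-6.5,"ax":0,"ay":0.087,"az":0,"jaw":1},{"tx":0,"ty":0,"tz":0,"ax":0,"ay":0,"az":0,"jaw":1},{"tx":0,"ty":0,"tz":0,"ax":0,"ay":0,"az":0,"jaw":1}]'
python3 - <<'E'
from h import *
np.set_printoptions(precision=1,suppress=True)
s=sense();M=rot(s['ee_rot']);print('lip',s['eef_pos']+M@[-75,0,3],M[2],s['joints'])
c,W=snap('side');b=[c['color'][100:260,180:380,::-1]];c,W=snap('wrist');b.append(c['color'][...,::-1])
cv2.imwrite('pics/s3.png',np.hstack([cv2.resize(x,(400,int(400*x.shape[0]/x.shape[1])))[:300] if x.shape[0]>200 else cv2.resize(x,(400,300)) for x in b]))
E
```

```text
time_s: 8.15
eef_pos: [441.3, 151.8, 137.7]
ee_rot: [-0.128, 0.662, 0.729, 0.117]
force: [0.1, 0.5, -1.9]
grip_width: 0.598
grip_force: 42.8
time_s: 8.78
eef_pos: [441.6, 142.9, 154.2]
ee_rot: [-0.221, 0.641, 0.707, 0.201]
force: [0.4, -0.8, -1.8]
grip_width: 0.603
grip_force: 42.9
time_s: 9.28
eef_pos: [442.1, 138.4, 159.1]
ee_rot: [-0.251, 0.633, 0.696, 0.228]
force: [-0.9, -0.0, -1.0]
grip_width: 0.596
grip_force: 42.9
lip [447.4  82.8 108.9] [ 0.6 -0.  -0.8] [-0.3  0.3  1.9  0.6  1.3 -0.7]
```

View pics/s3.png

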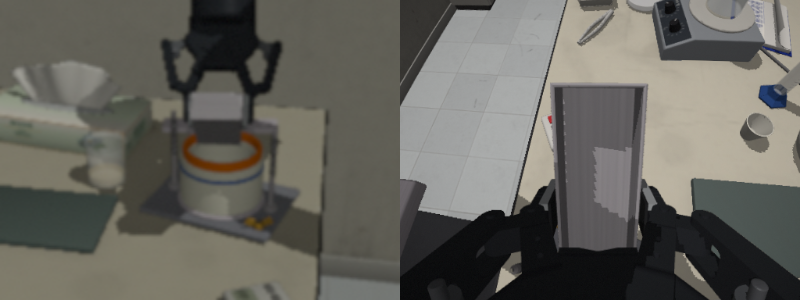

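The back half of the pan is empty (right panel). I'll tilt a bit more with a small shake to clear the lip, then work out the return.

```bash
python3 -m jog '[{"tx":-0.8,"ty":0,"tz":-6.5,"ax":0,"ay":0.087,"az":0,"jaw":1},{"tx":-0.3,"ty":0,"tz":-6.5,"ax":0,"ay":0.087,"az":0,"jaw":1},{"tx":0,"ty":0,"tz":0,"ax":0,"ay":0,"az":0,"jaw":1},{"tx":0,"ty":0,"tz":0,"ax":0,"ay":0,"az":0,"jaw":1}]'
python3 - <<'E'
from h import *
s=sense();print(s['eef_pos'],s['force']);p=np.array(s['eef_pos']);M=rot(s['ee_rot'])
a=p+[-8,60,10];go(a,down(6,20),3);print();b=[533,346.5,60];go(b,down(6,0),8,a,down(6,20));
E
```

```text
time_s: 9.88
eef_pos: [443.1, 128.7, 168.1]
ee_rot: [-0.311, 0.61, 0.672, 0.282]
force: [-0.1, -0.1, -1.2]
grip_width: 0.601
grip_force: 43.0
[443.08536508 128.74839348 168.08622053] [-0.07994714 -0.07470674 -1.22613127]
[15.6, -0.7, 13.2, 0.002, -0.173, -0.003]
[17.6, -0.7, 10.3, 0.002, -0.173, -0.003]
[19.1, -0.6, 7.2, 0.002, -0.173, -0.003]

[12.2, 14.2, 20.1, 0.0, -0.044, -0.0]
[13.0, 14.2, 19.6, 0.0, -0.044, -0.0]
[13.9, 14.2, 19.0, 0.0, -0.044, -0.0]
[14.7, 14.2, 18.4, 0.0, -0.044, -0.0]
[15.5, 14.2, 17.7, 0.0, -0.044, -0.0]
[16.2, 14.2, 17.0, 0.0, -0.044, -0.0]
[17.0, 14.2, 16.3, 0.0, -0.044, -0.0]
[17.7, 14.2, 15.5, 0.0, -0.044, -0.0]
```

```bash
python3 -m jog '[{"tx":15.6,"ty":-0.7,"tz":13.2,"ax":0,"ay":-0.173,"az":-0.003,"jaw":1},{"tx":17.6,"ty":-0.7,"tz":10.3,"ax":0,"ay":-0.173,"az":-0.003,"jaw":1},{"tx":19.1,"ty":-0.6,"tz":7.2,"ax":0,"ay":-0.173,"az":-0.003,"jaw":1},{"tx":12.2,"ty":14.2,"tz":20.1,"ax":0,"ay":-0.044,"az":0,"jaw":1},{"tx":13,"ty":14.2,"tz":19.6,"ax":0,"ay":-0.044,"az":0,"jaw":1}]'; python3 -m jog '[{"tx":13.9,"ty":14.2,"tz":19,"ax":0,"ay":-0.044,"az":0,"jaw":1},{"tx":14.7,"ty":14.2,"tz":18.4,"ax":0,"ay":-0.044,"az":0,"jaw":1},{"tx":15.5,"ty":14.2,"tz":17.7,"ax":0,"ay":-0.044,"az":0,"jaw":1},{"tx":16.2,"ty":14.2,"tz":17,"ax":0,"ay":-0.044,"az":0,"jaw":1},{"tx":17,"ty":14.2,"tz":16.3,"ax":0,"ay":-0.044,"az":0,"jaw":1}]'; python3 -m jog '[{"tx":17.7,"ty":14.2,"tz":15.5,"ax":0,"ay":-0.044,"az":0,"jaw":1},{"tx":0,"ty":0,"tz":0,"ax":0,"ay":0,"az":0,"jaw":1}]'
python3 - <<'E'
from h import *
s=sense();print(s['eef_pos'],s['force']);p=np.array(s['eef_pos']);M=rot(s['ee_rot']);print(M.round(3))
go([*p[:2],6],down(6),3)
E
```

```text
time_s: 10.5
eef_pos: [460.0, 229.4, 149.4]
ee_rot: [-0.094, 0.663, 0.737, 0.09]
force: [0.5, -0.3, -0.8]
grip_width: 0.597
grip_force: 42.9
time_s: 11.12
eef_pos: [521.6, 327.7, 75.5]
ee_rot: [-0.013, 0.669, 0.743, 0.016]
force: [0.1, -0.7, -1.1]
grip_width: 0.603
grip_force: 42.9
time_s: 11.38
eef_pos: [533.0, 347.8, 59.6]
ee_rot: [0.003, 0.669, 0.743, 0.001]
force: [0.4, -0.6, -1.4]
grip_width: 0.603
grip_force: 42.8
[533.04713149 347.81362598  59.64587413] [ 0.41288254 -0.57887087 -1.44467   ]
[[-0.105  0.994  0.005]
 [ 0.994  0.105 -0.002]
 [-0.003  0.005 -1.   ]]
[0.0, -0.1, 17.9, 0.002, 0.001, 0.0]
[0.0, -0.1, 17.9, 0.002, 0.001, 0.0]
[0.0, -0.0, 17.9, 0.002, 0.001, 0.0]
```

```bash
python3 -m jog '[{"tx":0,"ty":0,"tz":20,"ax":0.005,"ay":0.002,"az":0,"jaw":1},{"tx":0,"ty":0,"tz":20,"ax":0,"ay":0,"az":0,"jaw":1},{"tx":0,"ty":0,"tz":11,"ax":0,"ay":0,"az":0,"jaw":1},{"tx":0,"ty":0,"tz":4,"ax":0,"ay":0,"az":0,"jaw":1},{"tx":0,"ty":0,"tz":0,"ax":0,"ay":0,"az":0,"jaw":1}]'
```

```text
time_s: 12.0
eef_pos: [534.2, 345.7, 5.8]
ee_rot: [0.0, 0.67, 0.742, 0.0]
force: [0.3, -0.3, -1.9]
grip_width: 0.602
grip_force: 42.9
```

```bash
python3 -m jog '[{"tx":0,"ty":0,"tz":1.5,"ax":0,"ay":0,"az":0,"jaw":1},{"tx":0,"ty":0,"tz":1,"ax":0,"ay":0,"az":0,"jaw":1},{"tx":0,"ty":0,"tz":0,"ax":0,"ay":0,"az":0,"jaw":1}]'; python3 -m jog '[{"tx":0,"ty":0,"tz":0,"ax":0,"ay":0,"az":0,"jaw":0},{"tx":0,"ty":0,"tz":0,"ax":0,"ay":0,"az":0,"jaw":-0.6},{"tx":0,"ty":0,"tz":0,"ax":0,"ay":0,"az":0,"jaw":-1},{"tx":0,"ty":0,"tz":0,"ax":0,"ay":0,"az":0,"jaw":-1}]'; python3 -m jog '[{"tx":0,"ty":0,"tz":-25,"ax":0,"ay":0,"az":0,"jaw":-1},{"tx":0,"ty":0,"tz":-45,"ax":0,"ay":0,"az":0,"jaw":-1},{"tx":0,"ty":0,"tz":-50,"ax":0,"ay":0,"az":0,"jaw":-1},{"tx":0,"ty":0,"tz":-50,"ax":0,"ay":0,"az":0,"jaw":-1}]'
python3 - <<'E'
from h import *
s=sense();print(s['joints']);
# next: camera over jar, yaw so tool y across lid y
for y in(75.4,):
    go([430,20,300],down(y),7)
E
```

```text
time_s: 12.38
eef_pos: [534.1, 345.9, 3.4]
ee_rot: [0.0, 0.67, 0.742, 0.0]
force: [1.0, 0.1, -1.2]
grip_width: 0.599
grip_force: 42.9
time_s: 12.88
eef_pos: [534.1, 345.8, 3.3]
ee_rot: [0.0, 0.67, 0.742, 0.0]
force: [0.7, 1.1, 1.0]
grip_width: 0.998
grip_force: 0.0
time_s: 13.38
eef_pos: [533.8, 345.7, 174.9]
ee_rot: [0.0, 0.67, 0.742, 0.0]
force: [0.0, 0.2, 0.2]
grip_width: 1.0
grip_force: 0.0
[ 3.90833309e-01  6.02078133e-01  1.20994111e+00 -3.97253412e-05
  1.32948677e+00  2.88554022e-01]
[-44.8, -19.5, -17.9, 0.0, 0.0, -0.173]
[-40.7, -26.9, -17.9, 0.0, 0.0, -0.173]
[-35.5, -33.6, -17.9, 0.0, 0.0, -0.173]
[-29.2, -39.2, -17.9, 0.0, 0.0, -0.173]
[-22.0, -43.6, -17.9, 0.0, 0.0, -0.173]
[-14.1, -46.8, -17.9, 0.0, 0.0, -0.173]
[-5.8, -48.5, -17.9, 0.0, 0.0, -0.173]
```

```bash
python3 - <<'E'
from h import *
go([500,-30,300],down(85),9)
E
```

```text
[-41.1, -8.0, -13.9, 0.0, 0.0, -0.153]
[-39.4, -14.2, -13.9, 0.0, 0.0, -0.153]
[-36.8, -20.1, -13.9, 0.0, 0.0, -0.153]
[-33.3, -25.4, -13.9, 0.0, 0.0, -0.153]
[-29.0, -30.2, -13.9, 0.0, 0.0, -0.153]
[-24.1, -34.3, -13.9, 0.0, 0.0, -0.153]
[-18.5, -37.6, -13.9, 0.0, 0.0, -0.153]
[-12.6, -40.0, -13.9, 0.0, 0.0, -0.153]
[-6.3, -41.4, -13.9, 0.0, 0.0, -0.153]
```

```bash
python3 -m jog '[{"tx":-41,"ty":-8,"tz":-14,"ax":0,"ay":0,"az":-0.153,"jaw":-1},{"tx":-39,"ty":-14,"tz":-14,"ax":0,"ay":0,"az":-0.153,"jaw":-1},{"tx":-37,"ty":-20,"tz":-14,"ax":0,"ay":0,"az":-0.153,"jaw":-1},{"tx":-33,"ty":-25,"tz":-14,"ax":0,"ay":0,"az":-0.153,"jaw":-1},{"tx":-29,"ty":-30,"tz":-14,"ax":0,"ay":0,"az":-0.153,"jaw":-1}]'; python3 -m jog '[{"tx":-24,"ty":-34,"tz":-14,"ax":0,"ay":0,"az":-0.153,"jaw":-1},{"tx":-18,"ty":-38,"tz":-14,"ax":0,"ay":0,"az":-0.153,"jaw":-1},{"tx":-13,"ty":-40,"tz":-14,"ax":0,"ay":0,"az":-0.153,"jaw":-1},{"tx":-6,"ty":-41,"tz":-14,"ax":0,"ay":0,"az":-0.153,"jaw":-1},{"tx":0,"ty":0,"tz":0,"ax":0,"ay":0,"az":0,"jaw":-1}]'
python3 - <<'E'
from h import *
np.set_printoptions(precision=1,suppress=True)
c,W=snap('wrist');a=c['color'][:,:,::-1];np.save('w4.npy',c['color']);cv2.imwrite('pics/w4.png',cv2.resize(a[:270,90:440],None,fx=2.2,fy=2.2,interpolation=2))
for q,z in dict(jar_mouth=82,mill=0,lid=0,lid_grip=39,media_1_mid=29).items():
    for r in place_of(q,'wrist')[:6]:print(q,round(r['conf'],2),np.array(r['centre']),at_z(c,W,r['centre'],z))
c,W=snap('top');print([(round(r['conf'],2),at_z(c,W,r['centre'],15)) for r in place_of('pan_grip','top')])
E
```

```text
time_s: 14.0
eef_pos: [515.3, 136.9, 243.8]
ee_rot: [0.0, 0.342, 0.94, 0.0]
force: [0.6, 0.2, 0.7]
grip_width: 0.999
grip_force: 0.0
time_s: 14.62
eef_pos: [499.8, -30.3, 300.1]
ee_rot: [0.001, 0.047, 0.999, -0.0]
force: [-1.2, 1.1, 0.1]
grip_width: 0.999
grip_force: 0.0
jar_mouth 0.89 [319.  123.5] [449.5  60.8  82. ]
mill 0.88 [308.2 119.3] [446.1  63.1   0. ]
mill 0.52 [307.6 118.2] [444.4  62.2   0. ]
lid 0.95 [182.1 150.6] [ 476.4 -143.     0. ]
lid_grip 0.87 [178.4 151.1] [ 472.5 -138.1   39. ]
media_1_mid 0.49 [305.7 117.3] [441.8  53.9  29. ]
[(0.97, array([528. , 347.6,  15. ]))]
```

View pics/w4.png

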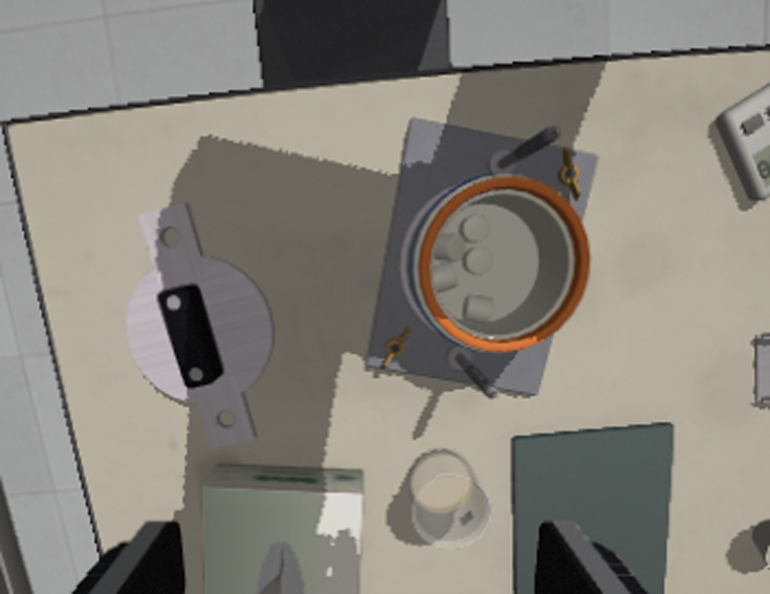

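The picture shows five cylinders in the jar (five blobs around (445–480, 225–310)). The stud tips are at (555,132) and (490,392), the lid holes at (171,237) and (227,419). Now I compute both poses.

```bash
python3 - <<'E'
from h import *
np.set_printoptions(precision=1,suppress=True)
c,W=snap('wrist');f=lambda x,y,z:at_z(c,W,(x/2.2+90-.3,y/2.2-.3),z)
def pair(n,a,b):
    d=a-b;print(n,(a+b)/2,np.degrees(np.arctan2(d[1],d[0]))%180,np.hypot(*d[:2]))
pair('tips',f(552,134,130),f(489,389,130))
pair('base',f(501,163,12),f(459,356,12))
pair('holes',f(171,237,22),f(227,419,22))
pair('grip',f(176,287,56),f(207,384,56))
im=c['color'].astype(int);m=(im[...,0]-im[...,2]>70).astype(np.uint8)
k,l,st,ce=cv2.connectedComponentsWithStats(m);i=1+np.argmax(st[1:,4]);
p=cv2.convexHull(cv2.findContours((l==i).astype(np.uint8),0,1)[0][0])[:,0]
P=np.array([at_z(c,W,q,93)[:2] for q in p],np.float32);print(st[i],cv2.fitEllipse(P))
g=cv2.cvtColor(c['color'],cv2.COLOR_RGB2GRAY)
m=np.zeros_like(g);m[120:185,155:200]=(g[120:185,155:200]<60)
k,l,st,ce=cv2.connectedComponentsWithStats(m);i=1+np.argmax(st[1:,4])
p=cv2.findContours((l==i).astype(np.uint8),0,1)[0][0][:,0];P=np.array([at_z(c,W,q,56)[:2] for q in p],np.float32);print(st[i],cv2.minAreaRect(P))
E
```

```text
tips [444.4  59.8 130. ] 164.19550323967516 128.33895698122288
base [444.5  62.5  12. ] 164.96666438689627 132.8529691423606
holes [ 473.  -136.1   22. ] 8.37002098427891 131.11142493410173
grip [ 472.2 -132.5   56. ] 8.78086336741842 64.62833153117809
[279  82  77  79 970] ((446.0196228027344, 58.2269287109375), (95.92411804199219, 96.50926971435547), 81.53264617919922)
[160 130  30  47 807] ((472.9492492675781, -135.96701049804688), (64.6492691040039, 28.189485549926758), 7.818756580352783)
```

```bash
python3 - <<'E'
from h import *
p=[473,-136,90];go(p,down(98.4),5);go([473,-136,26],down(98.4),4,p,down(98.4))
E
```

```text
[3.4, -22.1, 41.8, 0.0, -0.0, -0.048]
[4.4, -21.9, 41.8, 0.0, -0.0, -0.048]
[5.4, -21.7, 41.8, 0.0, -0.0, -0.048]
[6.5, -21.4, 41.8, 0.0, -0.0, -0.048]
[7.5, -21.0, 41.8, 0.0, -0.0, -0.048]
[0.0, 0.0, 16.0, 0.0, 0.0, 0.0]
[0.0, 0.0, 16.0, 0.0, 0.0, 0.0]
[0.0, 0.0, 16.0, 0.0, 0.0, 0.0]
[0.0, 0.0, 16.0, 0.0, 0.0, 0.0]
```

```bash
python3 -m jog '[{"tx":3.4,"ty":-22,"tz":42,"ax":0,"ay":0,"az":-0.048,"jaw":-1},{"tx":4.4,"ty":-22,"tz":42,"ax":0,"ay":0,"az":-0.048,"jaw":-1},{"tx":5.4,"ty":-21.7,"tz":42,"ax":0,"ay":0,"az":-0.048,"jaw":-1},{"tx":6.5,"ty":-21.4,"tz":42,"ax":0,"ay":0,"az":-0.048,"jaw":-1},{"tx":7.5,"ty":-21,"tz":42,"ax":0,"ay":0,"az":-0.048,"jaw":-1}]'; python3 -m jog '[{"tx":0,"ty":0,"tz":16,"ax":0,"ay":0,"az":0,"jaw":-1},{"tx":0,"ty":0,"tz":16,"ax":0,"ay":0,"az":0,"jaw":-1},{"tx":0,"ty":0,"tz":16,"ax":0,"ay":0,"az":0,"jaw":-1},{"tx":0,"ty":0,"tz":15,"ax":0,"ay":0,"az":0,"jaw":-0.5},{"tx":0,"ty":0,"tz":0,"ax":0,"ay":0,"az":0,"jaw":0}]' 30; python3 -m jog '[{"tx":0,"ty":0,"tz":0,"ax":0,"ay":0,"az":0,"jaw":0.3},{"tx":0,"ty":0,"tz":0,"ax":0,"ay":0,"az":0,"jaw":1},{"tx":0,"ty":0,"tz":0,"ax":0,"ay":0,"az":0,"jaw":1}]' 30; python3 -m jog '[{"tx":0,"ty":0,"tz":0,"ax":0,"ay":0,"az":0,"jaw":1},{"tx":0,"ty":0,"tz":0,"ax":0,"ay":0,"az":0,"jaw":1},{"tx":0,"ty":0,"tz":0,"ax":0,"ay":0,"az":0,"jaw":1}]' 80
```

```text
time_s: 15.7
eef_pos: [472.9, -137.1, 88.0]
ee_rot: [0.0, -0.075, 0.997, -0.0]
force: [-0.1, -0.5, -1.3]
grip_width: 0.997
grip_force: 0.0
time_s: 16.32
eef_pos: [472.6, -136.3, 25.4]
ee_rot: [-0.001, -0.074, 0.997, 0.001]
force: [0.3, 0.1, 0.3]
grip_width: 0.607
grip_force: 0.0
time_s: 16.7
eef_pos: [473.7, -137.2, 27.1]
ee_rot: [0.001, -0.074, 0.997, -0.001]
force: [0.4, -1.6, 6.9]
grip_width: 0.254
grip_force: 30.9
time_s: 17.08
eef_pos: [473.8, -137.2, 27.2]
ee_rot: [0.001, -0.074, 0.997, -0.001]
force: [1.0, -2.2, 7.2]
grip_width: 0.246
grip_force: 79.1
```

```bash
python3 -m jog '[{"tx":0,"ty":0,"tz":-12,"ax":0,"ay":0,"az":0,"jaw":1},{"tx":0,"ty":0,"tz":-30,"ax":0,"ay":0,"az":0,"jaw":1},{"tx":0,"ty":0,"tz":-40,"ax":0,"ay":0,"az":0,"jaw":1},{"tx":0,"ty":0,"tz":-40,"ax":0,"ay":0,"az":0,"jaw":1},{"tx":0,"ty":0,"tz":-30,"ax":0,"ay":0,"az":0,"jaw":1}]'; python3 -m jog '[{"tx":0,"ty":0,"tz":-11,"ax":0,"ay":0,"az":0,"jaw":1},{"tx":0,"ty":0,"tz":0,"ax":0,"ay":0,"az":0,"jaw":1},{"tx":0,"ty":0,"tz":0,"ax":0,"ay":0,"az":0,"jaw":1}]'
python3 - <<'E'
from h import *
s=sense();print(s['eef_pos'],s['force'],s['wrist_torque'])
go([446,59.5,190],down(74.8),7)
E
```

```text
time_s: 17.7
eef_pos: [472.7, -136.3, 180.1]
ee_rot: [0.0, -0.074, 0.997, -0.0]
force: [-0.2, 0.3, -2.6]
grip_width: 0.239
grip_force: 78.7
time_s: 18.08
eef_pos: [472.4, -136.3, 187.9]
ee_rot: [-0.001, -0.074, 0.997, 0.001]
force: [-0.5, -0.5, -2.5]
grip_width: 0.241
grip_force: 78.8
[ 472.44400595 -136.3316467   187.89470426] [-0.52123265 -0.46963376 -2.52304496] [-0.05063951  0.00563195 -0.0225712 ]
[-0.4, 28.2, -0.3, 0.0, -0.0, 0.059]
[1.3, 28.2, -0.3, 0.0, -0.0, 0.059]
[2.9, 28.1, -0.3, 0.0, -0.0, 0.059]
[4.6, 27.9, -0.3, 0.0, -0.0, 0.059]
[6.2, 27.5, -0.3, 0.0, -0.0, 0.059]
[7.8, 27.1, -0.3, 0.0, -0.0, 0.059]
[9.4, 26.6, -0.3, 0.0, -0.0, 0.059]
```

```bash
python3 -m jog '[{"tx":-0.4,"ty":28,"tz":0,"ax":0,"ay":0,"az":0.059,"jaw":1},{"tx":1.3,"ty":28,"tz":0,"ax":0,"ay":0,"az":0.059,"jaw":1},{"tx":2.9,"ty":28,"tz":0,"ax":0,"ay":0,"az":0.059,"jaw":1},{"tx":4.6,"ty":28,"tz":0,"ax":0,"ay":0,"az":0.059,"jaw":1},{"tx":6.2,"ty":27.5,"tz":0,"ax":0,"ay":0,"az":0.059,"jaw":1}]'; python3 -m jog '[{"tx":7.8,"ty":27,"tz":0,"ax":0,"ay":0,"az":0.059,"jaw":1},{"tx":9.4,"ty":26.6,"tz":0,"ax":0,"ay":0,"az":0.059,"jaw":1},{"tx":0,"ty":0,"tz":0,"ax":0,"ay":0,"az":0,"jaw":1},{"tx":0,"ty":0,"tz":0,"ax":0,"ay":0,"az":0,"jaw":1}]'
python3 - <<'E'
from h import *
np.set_printoptions(precision=1,suppress=True)
s=sense();print(s['eef_pos'],rot(s['ee_rot'])[:,1])
c,W=snap('wrist');a=c['color'][...,::-1][60:330,130:390];b=[cv2.resize(a,(440,457),interpolation=2)]
c2,W2=snap('side');a=c2['color'][...,::-1][125:235,245:335];b.append(cv2.resize(a,(360,440)))
b[0]=b[0][:440];cv2.imwrite('pics/w5.png',np.hstack(b))
for n in('wrist','side'):
  for q,z in dict(lid_grip=s['eef_pos'][2]+13,lid=s['eef_pos'][2]-27).items():
    for r in place_of(q,n)[:1]:print(n,q,round(r['conf'],2),np.array(r['centre']),at_z(c if n=='wrist' else c2,W if n=='wrist' else W2,r['centre'],z))
E
```

```text
time_s: 18.7
eef_pos: [453.5, 3.8, 188.1]
ee_rot: [-0.001, 0.074, 0.997, 0.0]
force: [-0.2, 0.4, -3.5]
grip_width: 0.241
grip_force: 78.8
time_s: 19.2
eef_pos: [446.4, 58.3, 188.6]
ee_rot: [-0.001, 0.132, 0.991, -0.0]
force: [-0.0, -0.3, -2.3]
grip_width: 0.247
grip_force: 78.9
[446.4  58.3 188.6] [ 0.3  1.  -0. ]
wrist lid_grip 0.64 [253.8 248.4] [444.4  60.1 201.6]
wrist lid 0.64 [253.8 223. ] [446.4  59.7 161.6]
side lid_grip 0.72 [294.2 138.5] [438.4  73.  201.6]
side lid 0.59 [291.4 153.6] [444.2  70.1 161.6]
```

View pics/w5.png

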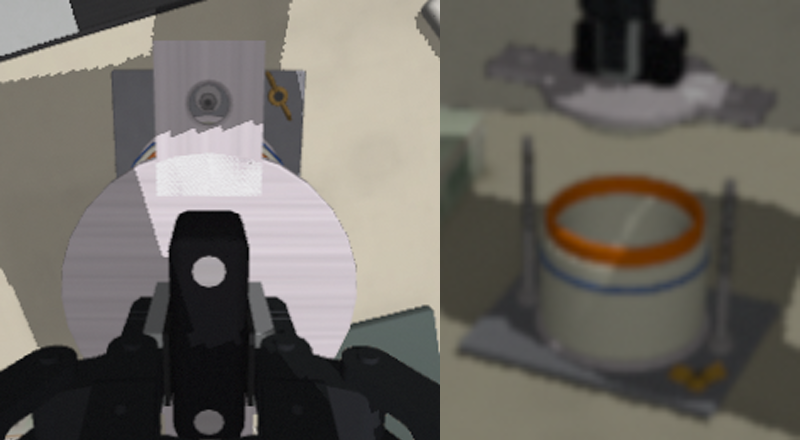

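Left panel: the near stud tip shows through the near hole, both at about (208,102). I'll check the parallax numerically on an enlarged detection.

```bash
python3 - <<'E'
from h import *
np.set_printoptions(precision=1,suppress=True)
s=sense();c,W=snap('wrist');a=c['color'][95:150,225:285,::-1];cv2.imwrite('pics/w6.png',cv2.resize(a,None,fx=10,fy=10,interpolation=cv2.INTER_NEAREST))
h=at_z(c,W,(252.6,120.),183.6)
t=at_z(c,W,(252.6,119.8),131)
M=rot(s['ee_rot']);print('hole',h,'tip',t,'tool x',M[:,0],'cam',W[:3,3]);print('expected hole',s['eef_pos']+66*M[:,0])
E
```

```text
hole [381.6  76.4 183.6] tip [382.5  76.2 131. ] tool x [-1.   0.3  0. ] cam [378.8  77.3 331.3]
expected hole [382.9  75.5 189.1]
```

View pics/w6.png

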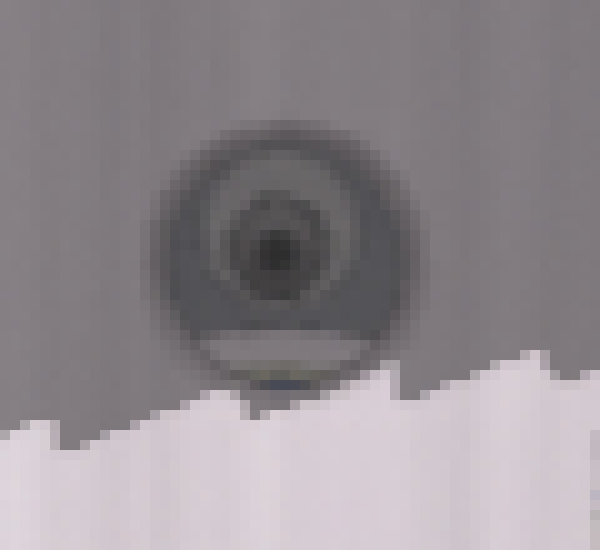

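The stud sits concentric in the hole to within about 1 mm, so I lower in steps and watch the force.

```bash
python3 -m jog '[{"tx":0,"ty":-0.4,"tz":10,"ax":0,"ay":0,"az":0,"jaw":1},{"tx":0,"ty":0,"tz":10,"ax":0,"ay":0,"az":0,"jaw":1},{"tx":0,"ty":0,"tz":10,"ax":0,"ay":0,"az":0,"jaw":1},{"tx":0,"ty":0,"tz":6,"ax":0,"ay":0,"az":0,"jaw":1},{"tx":0,"ty":0,"tz":4,"ax":0,"ay":0,"az":0,"jaw":1}]';python3 -m jog '[{"tx":0,"ty":0,"tz":4,"ax":0,"ay":0,"az":0,"jaw":1},{"tx":0,"ty":0,"tz":4,"ax":0,"ay":0,"az":0,"jaw":1},{"tx":0,"ty":0,"tz":0,"ax":0,"ay":0,"az":0,"jaw":1}]'
```

```text
time_s: 20.18
eef_pos: [446.4, 58.3, 148.8]
ee_rot: [-0.0, 0.132, 0.991, -0.0]
force: [-0.1, -0.5, -1.9]
grip_width: 0.243
grip_force: 79.0
time_s: 20.55
eef_pos: [446.4, 58.3, 141.0]
ee_rot: [-0.0, 0.132, 0.991, 0.0]
force: [0.1, 0.4, -3.2]
grip_width: 0.24
grip_force: 79.0
```

```bash
python3 -m jog '[{"tx":0,"ty":0,"tz":6,"ax":0,"ay":0,"az":0,"jaw":1},{"tx":0,"ty":0,"tz":6,"ax":0,"ay":0,"az":0,"jaw":1},{"tx":0,"ty":0,"tz":0,"ax":0,"ay":0,"az":0,"jaw":1}]';python3 -m jog '[{"tx":0,"ty":0,"tz":6,"ax":0,"ay":0,"az":0,"jaw":1},{"tx":0,"ty":0,"tz":6,"ax":0,"ay":0,"az":0,"jaw":1},{"tx":0,"ty":0,"tz":0,"ax":0,"ay":0,"az":0,"jaw":1}]'
python3 -c "
from rig import sense;s=sense();print(s['eef_pos'],s['force'],s['wrist_torque'])"
```

```text
time_s: 20.92
eef_pos: [446.2, 58.3, 128.7]
ee_rot: [-0.001, 0.132, 0.991, 0.0]
force: [-1.0, 0.6, -1.9]
grip_width: 0.245
grip_force: 79.0
time_s: 21.3
eef_pos: [446.2, 58.3, 116.7]
ee_rot: [-0.0, 0.132, 0.991, 0.0]
force: [0.2, -0.4, -2.8]
grip_width: 0.243
grip_force: 79.0
[446.19280158  58.2987234  116.69655496] [ 0.19783355 -0.35454512 -2.75223282] [-0.01201698 -0.06201067 -0.02833478]
```

Both studs and the spigot went in without side force. Next I go down to the seal.

```bash
python3 -m jog '[{"tx":0,"ty":0,"tz":4,"ax":0,"ay":0,"az":0,"jaw":1},{"tx":0,"ty":0,"tz":4,"ax":0,"ay":0,"az":0,"jaw":1},{"tx":0,"ty":0,"tz":0,"ax":0,"ay":0,"az":0,"jaw":1}]';python3 -m jog '[{"tx":0,"ty":0,"tz":2,"ax":0,"ay":0,"az":0,"jaw":1},{"tx":0,"ty":0,"tz":0,"ax":0,"ay":0,"az":0,"jaw":1},{"tx":0,"ty":0,"tz":0,"ax":0,"ay":0,"az":0,"jaw":1}]'
```

```text
time_s: 21.68
eef_pos: [446.3, 58.3, 108.9]
ee_rot: [-0.0, 0.132, 0.991, 0.0]
force: [-0.4, 0.1, -1.8]
grip_width: 0.241
grip_force: 79.0
time_s: 22.05
eef_pos: [446.5, 58.3, 107.3]
ee_rot: [0.0, 0.132, 0.991, 0.0]
force: [0.7, 0.0, -2.9]
grip_width: 0.242
grip_force: 79.0
```

```bash
python3 -m jog '[{"tx":0,"ty":0,"tz":1.5,"ax":0,"ay":0,"az":0,"jaw":1},{"tx":0,"ty":0,"tz":1.5,"ax":0,"ay":0,"az":0,"jaw":1},{"tx":0,"ty":0,"tz":0,"ax":0,"ay":0,"az":0,"jaw":1}]';python3 -m jog '[{"tx":0,"ty":0,"tz":1,"ax":0,"ay":0,"az":0,"jaw":1},{"tx":0,"ty":0,"tz":1,"ax":0,"ay":0,"az":0,"jaw":1},{"tx":0,"ty":0,"tz":0,"ax":0,"ay":0,"az":0,"jaw":1}]'
```

```text
time_s: 22.42
eef_pos: [446.6, 58.3, 104.4]
ee_rot: [0.0, 0.132, 0.991, 0.0]
force: [-1.1, 0.8, 1.8]
grip_width: 0.247
grip_force: 79.8
time_s: 22.8
eef_pos: [446.6, 58.3, 102.5]
ee_rot: [0.0, 0.132, 0.991, -0.0]
force: [-1.9, 0.1, 6.4]
grip_width: 0.239
grip_force: 80.3
```

```bash
python3 -m jog '[{"tx":0,"ty":0,"tz":1,"ax":0,"ay":0,"az":0,"jaw":1},{"tx":0,"ty":0,"tz":0.8,"ax":0,"ay":0,"az":0,"jaw":1},{"tx":0,"ty":0,"tz":0,"ax":0,"ay":0,"az":0,"jaw":1}]';for i in 1 2 3 4; do python3 -m jog '[{"tx":0,"ty":0,"tz":0,"ax":0,"ay":0,"az":0,"jaw":1},{"tx":0,"ty":0,"tz":0,"ax":0,"ay":0,"az":0,"jaw":1}]' | grep -E 'force|pos'; done
```

```text
time_s: 23.18
eef_pos: [446.6, 58.2, 100.9]
ee_rot: [0.0, 0.132, 0.991, -0.0]
force: [-4.3, -0.0, 10.3]
grip_width: 0.243
grip_force: 80.7
eef_pos: [446.6, 58.3, 101.0]
force: [-3.9, -0.3, 9.4]
grip_force: 80.7
eef_pos: [446.6, 58.3, 101.0]
force: [-3.9, -0.8, 10.3]
grip_force: 80.7
eef_pos: [446.6, 58.2, 101.0]
force: [-3.7, 0.2, 9.4]
grip_force: 80.7
eef_pos: [446.6, 58.2, 101.0]
force: [-4.0, -0.6, 9.2]
grip_force: 80.7
```

The push is right, but there is 4 N of side load towards -x. I'll relieve it with a small shift.

```bash
for i in 1; do python3 -m jog '[{"tx":0.5,"ty":0,"tz":0,"ax":0,"ay":0,"az":0,"jaw":1},{"tx":0,"ty":0,"tz":0,"ax":0,"ay":0,"az":0,"jaw":1},{"tx":0,"ty":0,"tz":0,"ax":0,"ay":0,"az":0,"jaw":1}]' | grep -E 'force|pos';python3 -c "
from rig import sense;s=sense();print(s['wrist_torque'],s['ee_rot'])"; python3 -m jog '[{"tx":0.5,"ty":0,"tz":0,"ax":0,"ay":0,"az":0,"jaw":1},{"tx":0,"ty":0,"tz":0,"ax":0,"ay":0,"az":0,"jaw":1},{"tx":0,"ty":0,"tz":0,"ax":0,"ay":0,"az":0,"jaw":1}]' | grep -E 'force|pos'; done;python3 -c "
from rig import sense;s=sense();print(s['wrist_torque'])"
```

```text
eef_pos: [446.6, 58.3, 101.1]
force: [-2.3, -0.2, 8.3]
grip_force: 80.7
[-0.04335967  0.31881078 -0.07411884] [ 9.77991434e-04  1.31853746e-01  9.91268697e-01 -5.82734730e-05]
eef_pos: [446.6, 58.3, 101.3]
force: [-0.5, -0.7, 9.0]
grip_force: 80.7
[-0.13994607  0.04533682 -0.02258748]
```

```bash
python3 -m jog '[{"tx":0.1,"ty":0,"tz":0.5,"ax":0,"ay":0,"az":0,"jaw":1},{"tx":0,"ty":0,"tz":0,"ax":0,"ay":0,"az":0,"jaw":1},{"tx":0,"ty":0,"tz":0,"ax":0,"ay":0,"az":0,"jaw":1}]'| grep -E 'force|pos'; for i in 1 2 3; do python3 -m jog '[{"tx":0,"ty":0,"tz":0,"ax":0,"ay":0,"az":0,"jaw":1},{"tx":0,"ty":0,"tz":0,"ax":0,"ay":0,"az":0,"jaw":1},{"tx":0,"ty":0,"tz":0,"ax":0,"ay":0,"az":0,"jaw":1}]' | grep -E 'force|pos|time'; done
python3 - <<'E'
from h import *
np.set_printoptions(precision=1,suppress=True)
c,W=snap('top')
for q,z in dict(pan_grip=15,timer=0,crucible=0,beaker_100=0,lid_grip=112).items():print(q,[(round(r['conf'],2),at_z(c,W,r['centre'],z)) for r in place_of(q,'top')[:2]])
c,W=snap('side')
for q,z in dict(pan_grip=15,timer=0,crucible=0,beaker_100=0,lid=74).items():print(q,[(round(r['conf'],2),at_z(c,W,r['centre'],z)) for r in place_of(q,'side')[:2]])
E
```

```text
eef_pos: [446.6, 58.2, 100.9]
force: [0.6, -0.4, 10.3]
grip_force: 80.7
time_s: 25.68
eef_pos: [446.6, 58.3, 100.9]
force: [0.3, -0.7, 9.5]
grip_force: 80.7
time_s: 26.05
eef_pos: [446.6, 58.3, 100.9]
force: [0.1, -0.7, 10.1]
grip_force: 80.7
time_s: 26.42
eef_pos: [446.6, 58.2, 100.9]
force: [0.8, -0.7, 9.7]
grip_force: 80.7
pan_grip [(0.78, array([529.5, 340. ,  15. ]))]
timer [(0.6, array([373.1, 272.7,   0. ]))]
crucible [(0.57, array([691.3, 280.2,   0. ]))]
beaker_100 [(0.56, array([529.3, 338.9,   0. ])), (0.49, array([619. ,  20.6,   0. ]))]
lid_grip [(0.58, array([446.5,  61.3, 112. ]))]
pan_grip [(0.82, array([529.4, 353. ,  15. ]))]
timer [(0.91, array([374., 271.,   0.]))]
crucible [(0.71, array([681.7, 295.6,   0. ])), (0.53, array([532.7, 357.9,   0. ]))]
beaker_100 [(0.71, array([605. ,  20.8,   0. ]))]
lid []
```

Steady at about 9.9 N with no side load. I'll hold it for more than two seconds, then hand in.

```bash
for i in 1 2 3 4; do python3 -m jog '[{"tx":0,"ty":0,"tz":0,"ax":0,"ay":0,"az":0,"jaw":1},{"tx":0,"ty":0,"tz":0,"ax":0,"ay":0,"az":0,"jaw":1},{"tx":0,"ty":0,"tz":0,"ax":0,"ay":0,"az":0,"jaw":1},{"tx":0,"ty":0,"tz":0,"ax":0,"ay":0,"az":0,"jaw":1},{"tx":0,"ty":0,"tz":0,"ax":0,"ay":0,"az":0,"jaw":1}]' | grep -E 'force:|time'; done; python3 -c "
from rig import finish_job;print(finish_job())"
```

```text
time_s: 27.65
force: [-0.5, -0.3, 10.2]
grip_force: 80.7
time_s: 28.28
force: [-0.5, -0.2, 8.7]
grip_force: 80.7
time_s: 28.9
force: [0.4, -0.4, 9.6]
grip_force: 80.7
time_s: 29.52
force: [-0.5, -0.9, 10.3]
grip_force: 80.7
the job is handed in; nothing more can be done
None
```

I handed the job in at about 29.5 s, still pressing: all five cylinders are in the jar, the empty pan is flat on the bench, and the lid is on (studs judged from one hole view and a force-free descent), held at about 10 N for over 3 s.

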